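Close up the vial reader and start it

TASK

Get the vial reader on the bench going: with the fingertips, gently push its vial tray fully home, then push the raised lid down until it is fully shut, without slamming it, and then press the start key down. Leave the tray and lid closed; the vials must stay standing in the tray, nothing is to be picked up, and the other things on the bench are to be left where they stand.

Things in the scene. Friction and masses are not known exactly. Their poses are not given: they have to be found in the camera images.
- reader: white bench-top vial reader, fixed, yawed up to 17 degrees. Origin: on the bench under the middle of its vial chamber; +x to its back (away from the robot at yaw 0), +y to its left as the robot sees it. Chamber 140 x 140 mm, walls 114.5 mm high, the tray's plate closing its front; a console 140 (x) by 73 mm (y), 85 mm high, adjoins on the right (y -71 to -144 mm)
- tray_front (a point): middle of the outer face of the tray's plain front plate (118 mm wide, 8 mm thick, 23 to 113 mm above the bench, no handle), which looks along the reader's -x. When the tray is home it lies 70 mm from the reader's origin along -x, flush with the housing. Axes as the reader's
- tray (a joint): how far the vial tray is pulled out of the chamber along the reader's -x, m: 0 fully home (hard stop), 0.09 fully out. It starts 45 to 80 mm out, slides level with about 1.5 N of friction and stays where it is left. It has three lanes along x (33 mm wide, side walls 52 mm above the bench, floor 25 mm above it)
- lid_hinge (a point): the lid's hinge line, along the reader's y, 66 mm behind the reader's origin and 116 mm above the bench (underside of the shut lid)
- lid_edge (a point): middle of the upper edge of the lid's free end. The lid is a plain white plate, 136 mm from hinge to free end, 140 mm wide, 8 mm thick; shut it lies level over the chamber, top face 124 mm above the bench. The point turns with the lid: x from the free end to the hinge, z out of the outer (top when shut) face
- lid (a joint): angle of the lid, rad: 0 shut and level (hard stop), pi/2 upright, 1.75 leaning fully back. It starts 1.3 to 1.6. The hinge is stiff (0.15 N m): it stays where it is left and must be pushed all the way down, with about 1 to 2 N at its free end
- key_top (a point): top of the start key: a round grey push key, 26 mm across, upright in a round housing on top of the console, 15 mm before and 108.5 mm to the right (-y) of the reader's origin. It is pressed straight down
- key (a joint): travel of the start key, m: 0 up, 0.006 fully down (5 N), springs back up
- vial0: capped amber glass vial, 25 mm across, 46 mm tall, standing loose on the floor of a lane of the tray, not held; it rides with the tray and tips if the tray is struck hard (60 mm/s is safe). Origin: centre of its underside
- vial1: capped amber glass vial, 25 mm across, 46 mm tall, standing loose on the floor of a lane of the tray, not held; it rides with the tray and tips if the tray is struck hard (60 mm/s is safe). Origin: centre of its underside
- vial2: capped amber glass vial, 25 mm across, 46 mm tall, standing loose on the floor of a lane of the tray, not held; it rides with the tray and tips if the tray is struck hard (60 mm/s is safe). Origin: centre of its underside
- spare_vial: loose capped amber glass vial like those in the tray (25 mm across, 46 mm tall), standing on the bench near the tray's left front; bystander. Origin: centre of its underside
- flask: glass conical flask, 72 mm across at the foot, 108 mm tall, standing to the left of the reader; bystander. Origin: centre of its underside
- beaker: empty glass beaker, 60 mm across, 70 mm tall, standing to the right front of the reader; bystander. Origin: centre of its underside
- amber_bottle: small amber reagent bottle, 52 mm across, 110 mm tall, standing to the right of the reader's console; bystander. Origin: centre of its underside
- clear_bottle: clear bottle with a screw cap, 72 mm across, 150 mm tall, on the left of the bench; bystander. Origin: centre of its underside
- tip_box: closed pipette-tip box 120 x 80 x 63 mm on the right of the bench; bystander. Origin: centre of its underside
- spatula: steel double-ended lab spatula, 185 mm long, 6 mm thick, lying on the right of the bench; bystander. Origin: centre of its underside
Mind the look-alikes: they are no part of the job. What is shaped like the vial0 but turquoise is not meant.

How it is judged:
On the way, in this order (a step that is already met when the one before it is completed fails the run):
1. the tray is pushed fully home (within 4 mm) while the lid is still up (value of joint tray below 0.004 m and value of joint lid above 0.6 rad), for 0.1 s.
2. the lid is pushed fully shut (within 0.05 rad), the tray still home (value of joint lid below 0.05 rad and value of joint tray below 0.004 m), for 0.1 s.
3. the start key is pressed down (4 mm or more) with tray and lid shut (all of step 2 and value of joint key above 0.004 m), for 0.05 s.
At the end, for the whole second after the job is handed in: The tray is home within 4 mm, the lid shut within 0.05 rad, the key up again (under 2 mm), and the three vials stand upright (within 0.25 rad), at rest on the tray's floor (all of step 2 and value of joint key below 0.002 m and angle between each of vial0, vial1, vial2's own z axis and vertical below 0.25 rad and linear speed of each of vial0, vial1, vial2 below 0.02 m/s and z of each of vial0, vial1, vial2 in the frame of reader below 0.035 m); the robot touches nothing.
It fails at once if the lid is slammed (closing faster than 3 rad/s) (velocity of joint lid below -3 rad/s).
It fails at once if a vial in the tray is lifted 20 mm or tipped over (z of any of vial0, vial1, vial2 in the frame of reader above 0.045 m or angle between any of vial0, vial1, vial2's own z axis and vertical above 0.6 rad).
It fails at once if a bystander is lifted 20 mm, moved more than 30 mm or (the standing ones) knocked over (distance of any of spare_vial, flask, beaker, amber_bottle, clear_bottle, tip_box, spatula from where it was at the start of the episode above 0.03 m or height (world z) of any of spare_vial, flask, beaker, amber_bottle, clear_bottle, tip_box, spatula above 0.02 m or angle between any of spare_vial, flask, beaker, amber_bottle, clear_bottle, tip_box's own z axis and vertical above 0.5 rad).
It also fails if it takes over 48 s, if anything falls off the work surface, if the arm or the gripper's body presses on something with over 40 N, if the wrist force passes 120 N, or if a joint passes its speed limit or range.

ROBOT

A 6-joint arm with a two-finger parallel gripper is mounted at the origin on the work surface. World frame = base frame: x ahead of the robot, y to its left, z up, the work surface at z = 0. Lengths are in m, angles in rad, forces in N, time in s.
With the tool pointing down it reaches from about 0.35 to 0.975 m from the base axis. Payload 4.9 kg.
Tool frame: the origin (TCP) lies between the finger pads; the fingertips stand 14 mm ahead of it and the grasp point (between the pads) lies 5 mm behind it (manip.tcp_to_tips is the distance from the TCP to the fingertips, in m); z points along the fingers, y is the line along which they close (so a half turn about z gives the same grasp; the last joint's range is limited). The gripper opens to 85 mm and grips with 20 to 120 N. Pads are 22 mm wide; open, the fingers measure 114 mm over their backs; the gripper's body (76 mm by 85 mm) begins 54 mm behind the grasp point. The pads swing forward as they close: fully open they stand 13 mm farther back than shut.
Start: joints at [-1.463, 0.053, 1.613, -0, 1.476, -0.119], TCP at [0.141, -0.609, 0.245] pointing down, gripper open.
Joint ranges: [-3.01, 3.01], [-1.01, 2.22], [0.06, 2.58], [-1.02, 4.17], [0.09, 2.62], [-3.14, 3.14]. Speed limits (rad/s): [2.57, 2.57, 3.14, 3.14, 3.14, 3.14].

INTERFACE

Orientations are given as a unit quaternion [w, x, y, z].
In Python, from plant import manip gives the robot as it stands.
- The arm moves only by the tool servo_tool, never from a script. Its argument "moves" is a list that holds one entry, the list of rows, each a list of 7 numbers: the shift along the tool's x, y, z in mm, then the turn, a rotation vector about the tool's x, y, z in degrees, then the finger opening in mm, from 0 to 85.4. In form: [[[x, y, z, ax, ay, az, fingers], ...]]. A call has 1 to 12 rows; each row shifts and turns the commanded pose from where the row before left it, along the tool's axes as they then stand; what a row does not reach is not made up. A row lasts 1/8 s, in which the tool goes at most 62.5 mm and 10.7 degrees, less where a joint would pass 70% of its speed; a pose out of reach is approached as far as the arm can. A call with a gripper value outside its range is refused whole. The fingers move at their own pace and stop on an object; the grip force is fixed at half the most. Time passes only in rows, so rows that do not move let the fingers close. It gives the time, the measured TCP pose, the force, the opening and the grip force at its end, in the units of the state.
- manip.state(): the state, without advancing time (a new reading comes with each control period).
- manip.grab_frame(name): name is "scene" or "side" or "wrist"; returns a dict with "image" (420x560x3 uint8, blue, green, red), "mtx" (3x3 intrinsics, pixels), "eye" and "rotation" of the camera in the world. Camera axes: x right, y down, z forward; pixel columns grow to the right and rows downward; lengths in m; the calibration is good to about 2 mm. A picture is of the moment at which its call begins. There is no depth.
- manip.job_done(): hands the job in; it is judged then, once.
The state is a dict: "time": time; "joint_pos": joint angles; "joint_vel": joint speeds; "joint_efforts": joint torques, N m; "tool_pos": TCP position; "tool_rot": TCP orientation; "contact_force": force on the tool from outside, world axes, zero at the start; "ft_torque": the same for the moment, N m; "gripper_width": opening from 0.0 (shut) to 1.0 (fully open); "grasp_force": force on a finger pad.
Only numpy, scipy, OpenCV 4.12 (cv2) and the standard library are available. Lean on these libraries where they do the work, as an engineer would, in place of code of your own. Each camera call takes 0.05 s, during which the arm holds its last target. There are 200 camera calls.

## Working session

There is one attempt and no reset: what is moved stays moved. The work goes in short steps, Python scripts to look and compute and a tool call to move; the robot and the scene stay as the last step left them, time stands still between calls to the robot, and variables do not carry over. Pictures are saved under pics/ and viewed, at most 10 in all, crops included, and the job is handed in when it is done.

Besides the shell and the picture viewer there is one more tool, called after "Emit:" as a command line: name --argument value ..., lists and objects as JSON in quotes. servo_tool: Moves the arm, as the interface text tells. Its arguments: {"type":"object","properties":{"moves":{"type":"array"}},"required":["moves"]}

```bash
mkdir -p pics; ls
python3 - <<'E'
from plant import manip
import cv2,numpy as np
for n in("scene","side"):
    f=manip.grab_frame(n);cv2.imwrite(f"pics/{n}0.png",f["image"]);np.savez(f"pics/{n}0.npz",**f)
    print(n,f["eye"].round(3),f["rotation"].round(3).tolist(),f["mtx"].tolist())
s=manip.state();print(s)
E
```

```text
pics
scene [ 0.994 -0.925  1.037] [-0.391, 0.883, 0.241, -0.098] [[407.57247556710786, 0.0, 278.98891204818574], [0.0, 407.57247556710786, 210.94112642438003], [0.0, 0.0, 1.0]]
side [0.086 0.904 0.695] [0.099, -0.166, 0.855, -0.482] [[425.0802342787782, 0.0, 278.15474307234257], [0.0, 425.0802342787782, 209.64678326759326], [0.0, 0.0, 1.0]]
{'time': 0.1, 'joint_pos': array([-1.46299458e+00,  5.33099639e-02,  1.61412101e+00, -6.64328608e-07,
        1.47601914e+00, -1.18999946e-01]), 'joint_vel': array([-0.00011327, -0.00352924, -0.00364329,  0.00138312, -0.00041676,
       -0.00065823]), 'joint_efforts': array([-2.44549719e-04, -3.94901884e+01, -3.71362209e+01, -1.00209220e-04,
        3.95140683e-03,  9.91248726e-06]), 'tool_pos': array([ 0.14048201, -0.60846565,  0.2441954 ]), 'tool_rot': array([-9.28719902e-04,  9.93576580e-01,  1.13157932e-01,  4.86940231e-06]), 'contact_force': array([-0.13257315, -0.40285407,  0.83260853]), 'ft_torque': array([-0.05500434,  0.04776382, -0.02721306]), 'grasp_force': 0.0, 'gripper_width': 1.0005054827623188}
```

View pics/scene0.png

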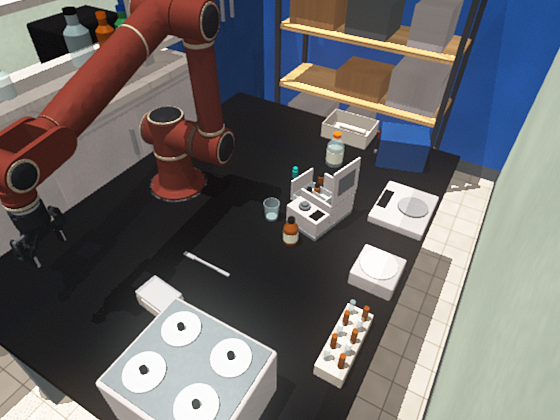

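View pics/side0.png

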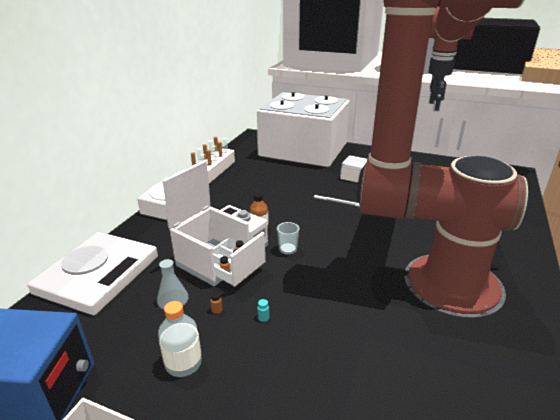

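The scene view shows the reader around (320,200), with the beaker at (271,208) and the amber bottle at (290,232). The side view shows the reader at (220,235), the spare vial at (216,304), the turquoise look-alike at (263,310) and the flask at (172,285). I'll enlarge both.

Run:
```python
import cv2,numpy as np
a=cv2.imread("pics/scene0.png")[145:245,255:375];b=cv2.imread("pics/side0.png")[160:300,150:280]
cv2.imwrite("pics/c1.png",cv2.resize(a,None,fx=6,fy=6,interpolation=cv2.INTER_CUBIC))
cv2.imwrite("pics/c2.png",cv2.resize(b,None,fx=4,fy=4,interpolation=cv2.INTER_CUBIC))
```

```text
(no output)
```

View pics/c1.png

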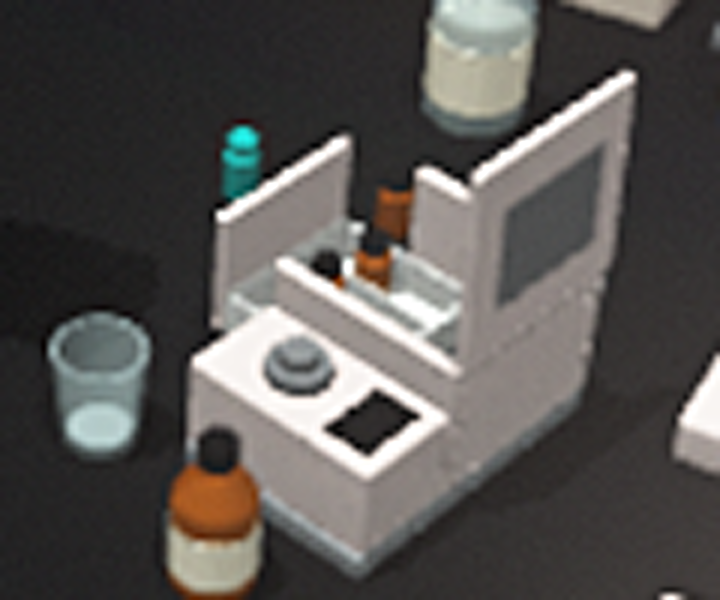

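View pics/c2.png

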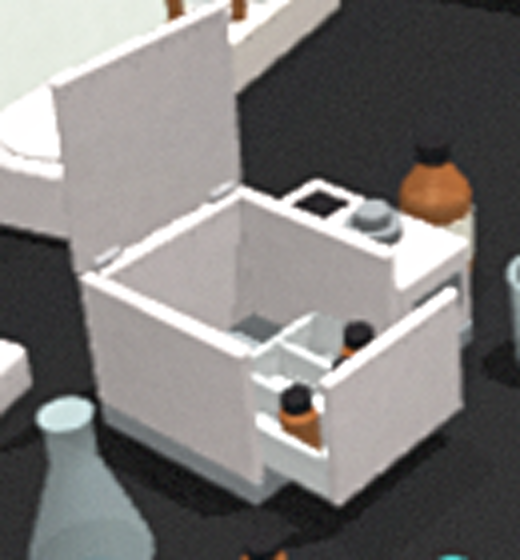

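The crops show the reader well.
- **Scene crop:** console top corners (278,308), (192,365), (372,472), (445,420), key (300,350), plate top edge (218,215)-(350,140), lid edge (475,185)-(632,75).
- **Side crop:** wall-top corners (245,190), (85,275), (250,352), plate top edge (455,290)-(330,385), lid edge (55,85)-(232,8).

```bash
cat > h.py <<'E'
import numpy as np
from scipy.spatial.transform import Rotation as R
def ray(f,p):
    q=f["rotation"];r=R.from_quat([q[1],q[2],q[3],q[0]]) if np.size(q)==4 else R.from_matrix(q)
    d=r.apply(np.linalg.inv(f["mtx"])@[p[0],p[1],1]);return f["eye"],d
def onz(f,p,z):
    e,d=ray(f,p);return e+d*(z-e[2])/d[2]
def tri(f,p,g,q):
    a,u=ray(f,p);b,v=ray(g,q);t=np.linalg.lstsq(np.c_[u,-v],b-a,rcond=None)[0]
    A,B=a+t[0]*u,b+t[1]*v;return (A+B)/2,np.linalg.norm(A-B)
E
python3 - <<'E'
from h import *
S=dict(np.load("pics/scene0.npz"));D=dict(np.load("pics/side0.npz"))
s=lambda u,v:(255+u/6-.4,145+v/6-.4)
d=lambda u,v:(150+u/4-.4,160+v/4-.4)
L=[];W=[]
for p,l in[((278,308),(-.07,-.071)),((192,365),(-.07,-.144)),((372,472),(.07,-.144)),((445,420),(.07,-.071))]:
    w=onz(S,s(*p),.085);L.append(l);W.append(w[:2]);print("cons",w.round(4))
for p,l in[((245,190),(.07,-.07)),((85,275),(.07,.07)),((250,352),(-.07,.07))]:
    w=onz(D,d(*p),.1145);L.append(l);W.append(w[:2]);print("wall",w.round(4))
L=np.array(L);W=np.array(W)
def fit(i):
    l,w=L[i],W[i];lc,wc=l-l.mean(0),w-w.mean(0)
    a=np.arctan2((lc[:,0]*wc[:,1]-lc[:,1]*wc[:,0]).sum(),(lc*wc).sum())
    M=np.array([[np.cos(a),-np.sin(a)],[np.sin(a),np.cos(a)]]);o=w.mean(0)-M@l.mean(0)
    print("yaw",np.degrees(a).round(2),"o",o.round(4),"res",(w-l@M.T-o).round(4).tolist());return M,o
fit(slice(0,4));fit(slice(4,7));M,o=fit(slice(0,7))
loc=lambda w:np.r_[M.T@(w[:2]-o),w[2]].round(4)
for n,w in[("plateS",onz(S,s(218,215),.113)),("plateS",onz(S,s(350,140),.113)),("plateD",onz(D,d(455,290),.113)),("plateD",onz(D,d(330,385),.113)),("keyS",onz(S,s(300,350),.1))]:print(n,loc(w))
for n,a,b in[("lidR",(475,182),(232,8)),("lidL",(632,75),(55,85)),("key",(300,345),(376,212))]:
    w,e=tri(S,s(*a),D,d(*b));print(n,loc(w),e)
for n,p,z in[("spare",(216,312),0),("turq",(263,320),0)]:print(n,loc(onz(D,p,z)),onz(D,p,z))
for n,p,z in[("beaker",s(98,445),0),("amber",s(215,590),0)]:print(n,loc(onz(S,p,z)),onz(S,p,z))
E
```

```text
cons [0.512  0.0911 0.085 ]
cons [0.4929 0.0195 0.085 ]
cons [ 0.6232 -0.0069  0.085 ]
cons [0.6402 0.053  0.085 ]
wall [0.6301 0.0667 0.1145]
wall [0.6705 0.1934 0.1145]
wall [0.5345 0.2264 0.1145]
yaw -14.27 o [0.5936 0.1433] res [[0.0038, -0.0007], [0.0027, -0.0016], [-0.0027, 0.0066], [-0.0037, -0.0042]]
yaw -14.89 o [0.5831 0.1456] res [[-0.0028, 0.0068], [0.0017, -0.0019], [0.001, -0.0048]]
yaw -12.78 o [0.5878 0.1442] res [[0.0081, 0.0006], [0.0052, 0.0002], [-0.001, 0.0048], [-0.0002, -0.0065], [-0.0106, 0.0062], [-0.0011, -0.0037], [-0.0005, -0.0016]]
plateS [-0.1252 -0.0536  0.113 ]
plateS [-0.1159  0.0618  0.113 ]
plateD [-0.1286 -0.0513  0.113 ]
plateD [-0.1275  0.0648  0.113 ]
keyS [-0.0175 -0.1023  0.1   ]
lidR [ 0.0615 -0.07    0.2461] 0.006990556736227993
lidL [0.068  0.0684 0.2485] 0.003772663220387703
key [-0.0193 -0.1047  0.1043] 0.005362017513765472
spare [-0.1306  0.1361  0.    ] [4.90546625e-01 3.05869900e-01 1.11022302e-16]
turq [-0.2333  0.0954  0.    ] [0.38138862 0.28886013 0.        ]
beaker [-0.1193 -0.1652  0.    ] [0.43490442 0.00950534 0.        ]
amber [ 0.0136 -0.2062  0.    ] [ 0.55548833 -0.05988955  0.        ]
```

Emit:
servo_tool --moves '[[[0,0,0,0,0,9.1,0],[0,0,0,0,0,9.1,0],[0,0,0,0,0,9.1,0],[30,-40,0,0,0,0,0],[30,-50,0,0,0,0,0],[30,-50,0,0,0,0,0],[30,-50,0,0,0,0,0],[30,-50,0,0,0,0,0],[0,-50,0,0,0,0,0],[0,-50,0,0,0,0,0],[0,-50,0,0,0,0,0],[0,-50,0,0,0,0,0]]]'

```text
time: 1.6
tool_pos: [0.3946, -0.2179, 0.2448]
tool_rot: [-0.0, 0.992, -0.125, -0.0]
contact_force: [-0.0, -0.3, 0.6]
gripper_width: -0.002
grasp_force: 0.0
```

Emit:
servo_tool --moves '[[[0,-50,0,0,0,0,0],[0,-50,0,0,0,0,0],[-15,-50,0,0,0,0,0],[-15,-50,0,0,0,0,0],[-15,-50,0,0,0,0,0],[-15,-50,0,0,0,0,0],[-15,-50,0,0,0,0,0],[0,-50,0,0,0,0,0]]]'

```text
time: 2.6
tool_pos: [0.42, 0.1883, 0.2451]
tool_rot: [0.0, 0.992, -0.124, 0.0]
contact_force: [0.8, -0.4, 0.4]
gripper_width: 0.004
grasp_force: 0.0
```

Run:
```python
from plant import manip
import cv2,numpy as np
for n in("wrist",):
    f=manip.grab_frame(n);cv2.imwrite(f"pics/{n}1.png",f["image"]);np.savez(f"pics/{n}1.npz",**f)
print(manip.state()["tool_pos"])
```

```text
[0.42072701 0.19251154 0.24488883]
```

View pics/wrist1.png

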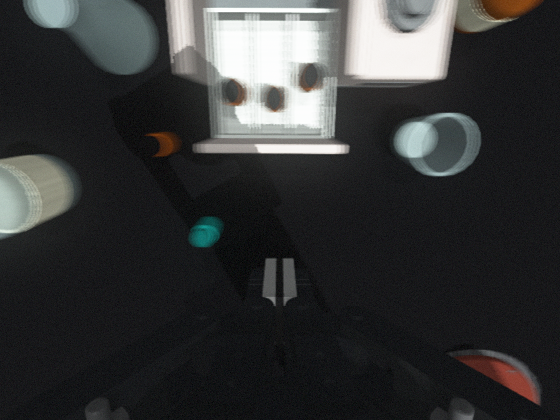

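The wrist view shows the tray plate's outer top edge running (193,153)-(349,153) and level, the console front top edge at (345,84)-(447,80), and the turquoise vial at (206,232), left of the push path.

```bash
cat >> h.py <<'E'
a=np.radians(-14.3);M=np.array([[np.cos(a),-np.sin(a)],[np.sin(a),np.cos(a)]]);o=np.array([.589,.145])
loc=lambda w:np.r_[M.T@(w[:2]-o),w[2:]].round(4)
E
python3 - <<'E'
from h import *
F=dict(np.load("pics/wrist1.npz"));print(F["eye"])
pl=[onz(F,p,.113) for p in((193,152),(349,152))];co=[onz(F,p,.085) for p in((345,84),(447,79))]
for w in pl+co+[onz(F,(206,232),.04),onz(F,(408,5),.1)]:print(w.round(4),loc(w))
for A,B in(pl,co):d=B-A;print(np.degrees(np.arctan2(d[1],d[0]))+90)
print("tcp",loc(np.array([0.4207,.1925,.245])))
E
```

```text
[0.49527844 0.16910633 0.37500593]
[0.4833 0.245  0.113 ] [-0.1271  0.0708  0.113 ]
[0.4519 0.1215 0.113 ] [-0.1271 -0.0566  0.113 ]
[0.5044 0.1093 0.085 ] [-0.0732 -0.0555  0.085 ]
[0.4869 0.025  0.085 ] [-0.0693 -0.1415  0.085 ]
[0.3916 0.2811 0.04  ] [-0.2249  0.0831  0.04  ]
[0.5466 0.0562 0.1   ] [-0.0192 -0.0966  0.1   ]
-14.286152059938061
-11.681938745749065
tcp [-0.1748  0.0045  0.245 ]
```

Emit:
servo_tool --moves '[[[0,0,40,0,0,0,0],[0,0,45,0,0,0,0],[0,0,45,0,0,0,0],[0,0,35,0,0,0,0],[12,0,0,0,0,0,0],[10,0,0,0,0,0,0],[5,0,0,0,0,0,0],[5,0,0,0,0,0,0],[5,0,0,0,0,0,0],[5,0,0,0,0,0,0],[5,0,0,0,0,0,0],[5,0,0,0,0,0,0]]]'

```text
time: 4.15
tool_pos: [0.4713, 0.1735, 0.0802]
tool_rot: [0.0, 0.992, -0.124, -0.0]
contact_force: [-1.8, 0.2, 0.6]
gripper_width: -0.001
grasp_force: 0.0
```

Emit:
servo_tool --moves '[[[5,0,0,0,0,0,0],[5,0,0,0,0,0,0],[5,0,0,0,0,0,0],[5,0,0,0,0,0,0],[5,0,0,0,0,0,0],[5,0,0,0,0,0,0]]]'

```text
time: 4.9
tool_pos: [0.5005, 0.166, 0.0802]
tool_rot: [0.0, 0.992, -0.125, -0.0]
contact_force: [-1.9, -0.5, 0.7]
gripper_width: -0.002
grasp_force: 0.0
```

Emit:
servo_tool --moves '[[[3,0,0,0,0,0,0],[3,0,0,0,0,0,0],[2,0,0,0,0,0,0]]]'

```text
time: 5.28
tool_pos: [0.5081, 0.1641, 0.0802]
tool_rot: [0.0, 0.992, -0.125, -0.0]
contact_force: [-2.0, -0.7, -0.6]
gripper_width: 0.0
grasp_force: 0.0
```

Emit:
servo_tool --moves '[[[2,0,0,0,0,0,0],[1,0,0,0,0,0,0]]]'

```text
time: 5.52
tool_pos: [0.5081, 0.1642, 0.0795]
tool_rot: [-0.0, 0.992, -0.124, -0.004]
contact_force: [-12.9, 3.8, 6.7]
gripper_width: -0.003
grasp_force: 0.0
```

Emit:
servo_tool --moves '[[[-8,0,0,0,0,0,0],[-10,0,0,0,0,0,0],[0,0,-45,0,0,0,0],[0,0,-50,0,0,0,0],[0,0,-50,0,0,0,0],[0,0,-50,0,0,0,0],[0,0,-45,0,0,0,0],[40,0,0,0,0,0,0],[50,0,0,0,0,0,0],[50,0,0,0,0,0,0],[50,0,0,0,0,0,0],[30,0,0,0,0,0,0]]]'

```text
time: 7.02
tool_pos: [0.7083, 0.1128, 0.3198]
tool_rot: [0.0, 0.992, -0.125, 0.0]
contact_force: [-0.5, -0.0, -0.3]
gripper_width: 0.0
grasp_force: 0.0
```

Emit:
servo_tool --moves '[[[0,0,0,0,0,0,0]]]'

```text
time: 7.15
tool_pos: [0.7077, 0.1128, 0.3191]
tool_rot: [0.0, 0.992, -0.125, -0.0]
contact_force: [-0.3, 1.0, -0.1]
gripper_width: -0.004
grasp_force: 0.0
```

Run:
```python
from plant import manip
from h import *
import cv2
f=manip.grab_frame("side");cv2.imwrite("pics/side2.png",cv2.resize(f["image"][60:300,100:340],None,fx=2.5,fy=2.5,interpolation=cv2.INTER_CUBIC))
s=manip.state();print(s["tool_pos"],loc(s["tool_pos"]))
```

```text
[0.70677023 0.11335707 0.31963721] [ 0.1219 -0.0016  0.3196]
```

View pics/side2.png

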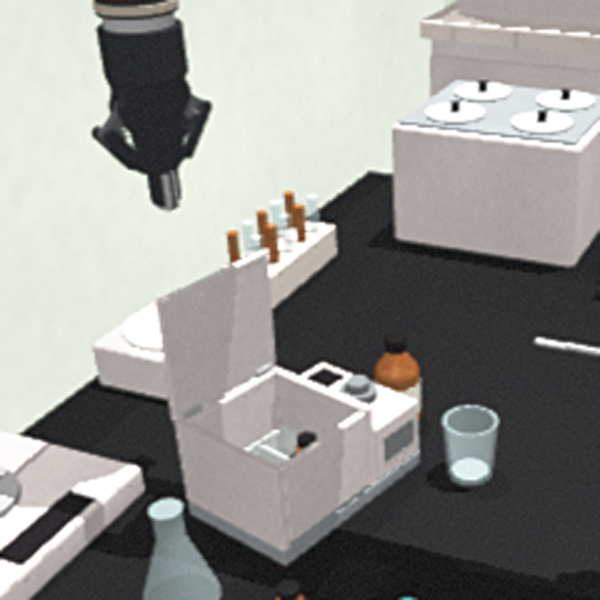

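The tray is home and the fingers are behind the upright lid.

Emit:
servo_tool --moves '[[[0,0,40,0,0,0,0],[0,0,40,0,0,0,0],[-20,0,0,0,0,0,0],[-12,0,0,0,0,0,0],[-10,0,0,0,0,0,0],[-5,0,0,0,0,0,0],[-11,0,1,0,0,0,0],[-11,0,1,0,0,0,0]]]'

```text
time: 8.2
tool_pos: [0.6395, 0.1308, 0.2388]
tool_rot: [-0.0, 0.992, -0.125, 0.001]
contact_force: [1.0, 0.3, -0.4]
gripper_width: 0.0
grasp_force: 0.6
```

Emit:
servo_tool --moves '[[[-11,0,3,0,0,0,0],[-10,0,4,0,0,0,0],[-10,0,5,0,0,0,0],[-9,0,6,0,0,0,0]]]'

```text
time: 8.7
tool_pos: [0.6002, 0.1407, 0.2198]
tool_rot: [0.0, 0.992, -0.124, -0.0]
contact_force: [0.5, 0.5, 0.8]
gripper_width: 0.003
grasp_force: 0.5
```

Emit:
servo_tool --moves '[[[-9,0,7,0,0,0,0],[-8,0,7,0,0,0,0],[-7,0,8,0,0,0,0],[-7,0,9,0,0,0,0],[-5,0,10,0,0,0,0],[-5,0,10,0,0,0,0],[-3,0,10,0,0,0,0],[-3,0,11,0,0,0,0],[-1,0,6,0,0,0,0]]]'

```text
time: 9.82
tool_pos: [0.554, 0.1523, 0.1412]
tool_rot: [0.0, 0.992, -0.125, -0.001]
contact_force: [-0.5, 0.1, 0.2]
gripper_width: 0.0
grasp_force: 0.3
```

Emit:
servo_tool --moves '[[[0,0,3,0,0,0,0],[0,0,2,0,0,0,0],[0,0,1,0,0,0,0]]]'

```text
time: 10.2
tool_pos: [0.5544, 0.1524, 0.1379]
tool_rot: [0.0, 0.992, -0.124, -0.001]
contact_force: [-6.9, -1.2, 10.4]
gripper_width: -0.0
grasp_force: 5.2
```

The lid stopped hard at the shut height. I'll lift and look at the key.

Emit:
servo_tool --moves '[[[0,0,-30,0,0,0,0],[0,0,-40,0,0,0,0],[0,30,-20,0,0,0,0],[-20,40,0,0,0,0,0],[-20,33,0,0,0,0,0],[-20,0,0,0,0,0,0],[0,0,0,0,0,0,0],[0,0,0,0,0,0,0]]]'

```text
time: 11.2
tool_pos: [0.4715, 0.0674, 0.2267]
tool_rot: [-0.0, 0.992, -0.124, 0.001]
contact_force: [0.4, -0.2, 0.7]
gripper_width: -0.005
grasp_force: 0.0
```

Run:
```python
from plant import manip
from h import *
import cv2
f=manip.grab_frame("wrist");cv2.imwrite("pics/wrist3.png",f["image"]);np.savez("pics/wrist3.npz",**f)
s=manip.state();print(s["tool_pos"],loc(s["tool_pos"]))
```

```text
[0.47158175 0.06744893 0.2265691 ] [-0.0946 -0.1042  0.2266]
```

View pics/wrist3.png

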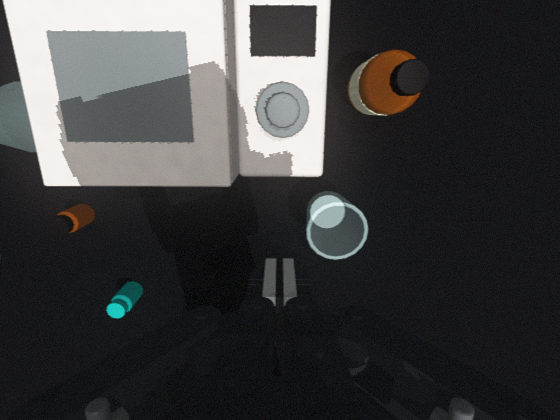

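The lid is shut. The key cap is centred at (283,110) inside its ring (outer diameter about 52 px), and the console front edge is at row 176.

Run:
```python
from plant import manip
from h import *
f=dict(np.load("pics/wrist3.npz"));t=loc(manip.state()["tool_pos"])
for z in(.095,.105):k=loc(onz(f,(283,110),z));print(z,k,((k-t)*1000).round(1))
for p in((239,176),(323,176)):print(loc(onz(f,p,.085)))
w=[onz(f,p,.124) for p in((45,185),(231,186))];d=w[1]-w[0];print([loc(x) for x in w],np.degrees(np.arctan2(d[1],d[0]))+90)
```

```text
0.095 [-0.0146 -0.107   0.095 ] [  80.    -2.8 -131.6]
0.105 [-0.0147 -0.1069  0.105 ] [  79.9   -2.7 -121.6]
[-0.0688 -0.0692  0.085 ]
[-0.0688 -0.142   0.085 ]
[array([-0.0682,  0.0713,  0.124 ]), array([-0.069, -0.068,  0.124])] -14.633367055333053
```

Emit:
servo_tool --moves '[[[30,1,10,0,0,0,0],[30,1,30,0,0,0,0],[20,1,30,0,0,0,0],[0,0,20,0,0,0,0],[0,0,7,0,0,0,0],[0,0,4,0,0,0,0]]]'

```text
time: 12.0
tool_pos: [0.5476, 0.045, 0.1256]
tool_rot: [-0.0, 0.992, -0.124, 0.0]
contact_force: [0.4, 0.5, 0.6]
gripper_width: -0.001
grasp_force: 0.0
```

Emit:
servo_tool --moves '[[[0,0,4,0,0,0,0],[0,0,3,0,0,0,0]]]'

```text
time: 12.25
tool_pos: [0.5481, 0.0448, 0.1194]
tool_rot: [-0.0, 0.992, -0.124, 0.001]
contact_force: [-1.2, 0.2, 1.9]
gripper_width: -0.001
grasp_force: 1.2
```

Emit:
servo_tool --moves '[[[0,0,2,0,0,0,0],[0,0,2,0,0,0,0],[0,0,1,0,0,0,0]]]'

```text
time: 12.62
tool_pos: [0.5482, 0.0448, 0.1149]
tool_rot: [-0.0, 0.992, -0.124, 0.0]
contact_force: [-5.1, 0.4, 13.0]
gripper_width: -0.002
grasp_force: 6.1
```

Emit:
servo_tool --moves '[[[0,0,1,0,0,0,0],[0,0,1,0,0,0,0]]]'

```text
time: 12.88
tool_pos: [0.5483, 0.0448, 0.1148]
tool_rot: [-0.0, 0.992, -0.124, 0.0]
contact_force: [-10.4, 1.4, 21.5]
gripper_width: -0.001
grasp_force: 10.6
```

Emit:
servo_tool --moves '[[[0,0,-3,0,0,0,0],[0,0,0,0,0,0,0]]]'

```text
time: 13.12
tool_pos: [0.5482, 0.0448, 0.1153]
tool_rot: [-0.0, 0.992, -0.124, 0.001]
contact_force: [-0.7, 1.9, 5.2]
gripper_width: 0.003
grasp_force: 2.3
```

Emit:
servo_tool --moves '[[[0,0,-2,0,0,0,0],[0,0,0,0,0,0,0]]]'

```text
time: 13.38
tool_pos: [0.5482, 0.0448, 0.1167]
tool_rot: [-0.0, 0.992, -0.125, 0.001]
contact_force: [0.5, 2.0, 4.1]
gripper_width: 0.0
grasp_force: 1.9
```

Emit:
servo_tool --moves '[[[0,0,-2,0,0,0,0],[0,0,0,0,0,0,0]]]'

```text
time: 13.62
tool_pos: [0.548, 0.0447, 0.1185]
tool_rot: [-0.0, 0.992, -0.125, 0.0]
contact_force: [1.7, 1.0, 2.5]
gripper_width: 0.002
grasp_force: 1.4
```

Emit:
servo_tool --moves '[[[0,0,-2,0,0,0,0],[0,0,0,0,0,0,0]]]'

```text
time: 13.88
tool_pos: [0.5475, 0.0445, 0.1201]
tool_rot: [0.0, 0.992, -0.125, -0.0]
contact_force: [1.4, -0.1, 2.1]
gripper_width: 0.005
grasp_force: 0.9
```

The force falls linearly from about 5 N over about 6 mm, so the key was fully pressed. Now I'll retreat and check.

Emit:
servo_tool --moves '[[[0,0,-10,0,0,0,0],[0,0,-40,0,0,0,0],[0,0,-50,0,0,0,0],[-30,0,-20,0,0,0,0],[-30,0,0,0,0,0,0],[-20,0,0,0,0,0,0],[0,0,0,0,0,0,0],[0,0,0,0,0,0,0]]]'

```text
time: 14.88
tool_pos: [0.4703, 0.0643, 0.2403]
tool_rot: [0.0, 0.992, -0.125, -0.0]
contact_force: [0.8, 0.0, 0.5]
gripper_width: 0.002
grasp_force: 0.0
```

Run:
```python
from plant import manip
import cv2
f=manip.grab_frame("side");cv2.imwrite("pics/side4.png",cv2.resize(f["image"][140:330,120:310],None,fx=3,fy=3,interpolation=cv2.INTER_CUBIC))
```

```text
(no output)
```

View pics/side4.png

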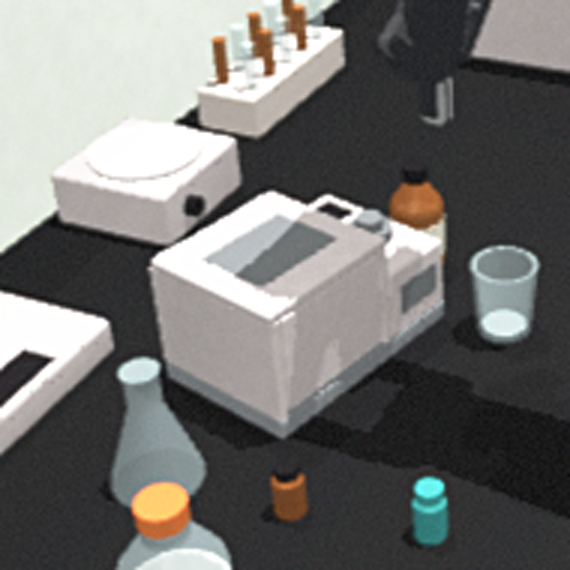

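The lid lies level and flush (top around (260,240)), the tray plate is flush (face around (335,320)), and the key is back up at (372,225). Everything else stands where it was and the gripper is clear.

```bash
python3 -c "
from plant import manip
print(manip.job_done())"
```

```text
the job is handed in; nothing more can be done
None
```

The tray was pushed home to its hard stop, the lid shut to its hard stop, and the start key pressed its full travel and released; the job is handed in, but no verdict came back, and the vials could not be seen under the shut lid.

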